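Set up the fretsaw bench: jig on its pin, speed selector to red, scrapers racked

TASK

Get the saw bench ready for the next pupil. Put the plywood jig board flat on the saw's bed with its hole down over the locating pin; only then turn the speed selector, the shorter way round and never the long way, so that its yellow pointer stands over the red clip. Every scraper lying on the bench must end up slid blade first into a rack slot of its own, fully home (before or after, in any order). Leave the other things on the bench alone.

Things in the scene. Friction and masses are not known exactly. Their poses are not given: they have to be found in the camera images.
- saw: small bench saw, fixed: black flat bed 140 (its x) x 130 (y) mm, top 50 mm above the saw's origin (centre of its underside, on the table). A red motor block 120 x 70 mm, 75 mm high, stands at the bed's -y side (y from -75 to -145 mm). The bed has one brass locating pin. It stands at a different place and yaw each time
- pin_foot (a point): foot of the brass locating pin, on the bed surface, 30 mm towards saw +x from the bed's centre; axes as the saw's. The pin is 12 mm thick, 14 mm high, its top 4 mm tapering to 7 mm
- jig: loose plywood jig board 120 (x) x 90 (y) x 8 mm with a through hole of 16 mm and a raised wooden batten handle on top (60 mm along x, 20 mm wide along y, from 8 to 32 mm above the underside, centred at x = -20 mm). Origin: centre of the underside; about 120 g
- jig_hole (a point): centre of the board's 16 mm hole at the underside (35 mm to +x of the board's origin); axes as the board's
- control: speed controller, fixed grey box 130 x 130 x 50 mm with the rotary selector in the middle of its top; origin at the centre of its underside. Different place and yaw each time
- dial (a joint): angle of the selector in rad, counter-clockwise positive seen from above; at 0 the yellow pointer lies along the controller's +x. It turns endlessly both ways without stops (values 2 pi apart are the same setting), with light friction (about 0.06 N m), and stays where it is left
- dial_grip (a point): middle of the selector's black bar grip, on the selector axis: bar 56 mm long (along the pointer), 16 mm thick, from 72 to 100 mm above the table, standing on a round knob 60 mm across whose top is 72 mm above the table; its x axis is the pointer direction
- dial_tip (a point): tip region of the yellow pointer, 50 mm out from the selector axis, 66 mm above the table; it passes over the coloured clips
- clip_red: the red setting clip, a flat disc 18 mm across on the controller's top, 50 mm from the selector axis; it marks the wanted setting. Three grey clips like it sit at other angles; which place is red differs each time
- rack: fixed wooden rack. Origin: underside, at the slot mouths, midway across; x points into the slots. Four slots at y = -105, -35, 35, 105 mm, each 58 mm wide, 16 mm high (floor 4 mm above the table, clear roof from 20 to 24 mm), 90 mm deep from the mouth (x = 0) to the back wall. The floor reaches 90 mm out in front of the mouths; the dividers' thin fins stand 10 mm out
- scraper1: flat scraper, may be absent: red handle 80 mm long (x from -40 to 40), 26 mm wide (y), 22 mm thick, steel blade 80 mm long (x from 40 to 120), 44 mm wide, 5 mm thick, flush with the underside. Origin: underside, middle of the handle; x points to the blade tip; about 110 g. Lies at first on a green 2 mm mat. The handle does not fit a slot: its shoulder meets the roof when 80 mm of blade are inside
- scraper1_tip (a point): middle of the blade's leading edge of the red scraper, 120 mm from its origin
- scraper2: flat scraper, may be absent: blue handle 80 mm long (x from -40 to 40), 26 mm wide (y), 22 mm thick, steel blade 80 mm long (x from 40 to 120), 44 mm wide, 5 mm thick, flush with the underside. Origin: underside, middle of the handle; x points to the blade tip; about 110 g. Lies at first on a green 2 mm mat. The handle does not fit a slot: its shoulder meets the roof when 80 mm of blade are inside
- scraper2_tip (a point): middle of the blade's leading edge of the blue scraper, 120 mm from its origin
- scraper3: flat scraper, may be absent: yellow handle 80 mm long (x from -40 to 40), 26 mm wide (y), 22 mm thick, steel blade 80 mm long (x from 40 to 120), 44 mm wide, 5 mm thick, flush with the underside. Origin: underside, middle of the handle; x points to the blade tip; about 110 g. Lies at first on a green 2 mm mat. The handle does not fit a slot: its shoulder meets the roof when 80 mm of blade are inside
- scraper3_tip (a point): middle of the blade's leading edge of the yellow scraper, 120 mm from its origin
- scraper4: flat scraper, may be absent: black handle 80 mm long (x from -40 to 40), 26 mm wide (y), 22 mm thick, steel blade 80 mm long (x from 40 to 120), 44 mm wide, 5 mm thick, flush with the underside. Origin: underside, middle of the handle; x points to the blade tip; about 110 g. Lies at first on a green 2 mm mat. The handle does not fit a slot: its shoulder meets the roof when 80 mm of blade are inside
- scraper4_tip (a point): middle of the blade's leading edge of the black scraper, 120 mm from its origin
- goggles: bystander, leave alone: safety goggles, black frame with clear lenses, 150 mm wide
- fish: bystander, leave alone: plywood fish cut-out, 115 x 70 x 6 mm
- glue: bystander, leave alone: white glue bottle with orange cap, 52 mm across, 130 mm high
- tape: bystander, leave alone: roll of amber tape lying flat, 70 mm across, 25 mm high
- pencil: bystander, leave alone: wooden pencil, 160 mm long, 8 mm thick
- sandblock: bystander, leave alone: cork sanding block, 100 x 55 x 30 mm

How it is judged:
On the way, in this order (a step that is already met when the one before it is completed fails the run):
1. the jig board lies flat on the saw bed with its hole over the pin (horizontal distance between jig_hole and pin_foot below 0.005 m and z of jig_hole in the frame of pin_foot between -0.004 and 0.003 m and angle between jig's own z axis and vertical below 0.06 rad and linear speed of jig below 0.02 m/s), for 0.2 s.
2. then the selector's pointer stands over the red clip, at rest (horizontal distance between jig_hole and pin_foot below 0.005 m and z of jig_hole in the frame of pin_foot between -0.004 and 0.003 m and angle between jig's own z axis and vertical below 0.06 rad and horizontal distance between dial_tip and clip_red below 0.007 m and velocity of joint dial between -0.1 and 0.1 rad/s), for 0.3 s.
At the end, for the whole second after the job is handed in: Jig flat on the bed, hole within 5 mm of the pin axis, underside within 3 mm of the bed; pointer tip within 7 mm of the red clip's centre; each scraper present level in a rack slot, blade first, at least 68 mm of its 80 mm blade inside; all at rest (all of step 1 and horizontal distance between dial_tip and clip_red below 0.007 m and x of scraper1_tip in the frame of rack between 0.068 and 0.095 m and y of scraper1_tip in the frame of rack between -0.135 and 0.135 m and z of scraper1_tip in the frame of rack between 0 and 0.018 m and angle between the x axis of each of scraper1, scraper2, scraper3, scraper4 and the x axis of rack, either way round below 0.2 rad and linear speed of each of scraper1, scraper2, scraper3, scraper4 below 0.02 m/s and x of scraper2_tip in the frame of rack between 0.068 and 0.095 m and y of scraper2_tip in the frame of rack between -0.135 and 0.135 m and z of scraper2_tip in the frame of rack between 0 and 0.018 m and x of scraper3_tip in the frame of rack between 0.068 and 0.095 m and y of scraper3_tip in the frame of rack between -0.135 and 0.135 m and z of scraper3_tip in the frame of rack between 0 and 0.018 m and x of scraper4_tip in the frame of rack between 0.068 and 0.095 m and y of scraper4_tip in the frame of rack between -0.135 and 0.135 m and z of scraper4_tip in the frame of rack between 0 and 0.018 m); the robot touches nothing.
It fails at once if the selector is turned the long way round (more than about 155 degrees from where it started; the shorter way is always less than 140) (distance of dial_tip from where it was at the start of the episode above 0.0976 m).
It fails at once if a bystander is disturbed (moved more than 40 mm) (distance of any of goggles, fish, glue, tape, pencil, sandblock from where it was at the start of the episode above 0.04 m).
Of scraper1, scraper2, scraper3, scraper4 only 3 to 4 are there at a start; the rules pass over those that are not, and their reading is None.
At some moment in a run one of scraper1, scraper2, scraper3, scraper4, jig may be knocked a few centimetres aside while the robot is not near it.
Once in a run the grip may slacken for a moment while it holds something.
It also fails if it takes over 210 s, if anything falls off the work surface, if the arm or the gripper's body presses on something with over 40 N, if the wrist force passes 120 N, or if a joint passes its speed limit or range.

ROBOT

A 6-joint arm with a two-finger parallel gripper is mounted at the origin on the work surface. World frame = base frame: x ahead of the robot, y to its left, z up, the work surface at z = 0. Lengths are in m, angles in rad, forces in N, time in s.
With the tool pointing down it reaches from about 0.325 to 0.9 m from the base axis. Payload 6.1 kg.
Tool frame: the origin (TCP) lies between the finger pads; the fingertips stand 8 mm ahead of it and the grasp point (between the pads) lies 11 mm behind it (robot.tcp_to_tips is the distance from the TCP to the fingertips, in m); z points along the fingers, y is the line along which they close (so a half turn about z gives the same grasp; the last joint's range is limited). The gripper opens to 85 mm and grips with 20 to 120 N. Pads are 22 mm wide; open, the fingers measure 114 mm over their backs; the gripper's body (76 mm by 85 mm) begins 54 mm behind the grasp point. The pads swing forward as they close: fully open they stand 13 mm farther back than shut.
Start: joints at [1.108, 0.22, 1.526, -0, 1.395, -0.126], TCP at [0.207, 0.59, 0.239] pointing down, gripper open.
Joint ranges: [-2.98, 2.98], [-0.91, 2.08], [0.09, 2.57], [-1.24, 4.39], [0.2, 2.65], [-2.68, 2.68]. Speed limits (rad/s): [2.57, 2.57, 3.01, 3.14, 3.14, 3.14].

INTERFACE

Orientations are given as a 3x3 rotation matrix whose columns are the frame's x, y, z axes.
In Python, from bench import robot, vision gives the robot as it stands. The module is installed in compiled form; this text tells all that it offers.
- The arm moves only by the tool jog_arm, never from a script. Its argument "increments" is a list of rows, each a list of 7 numbers: the shift along the world's x, y, z in mm, then the turn, a rotation vector about the world's x, y, z in rad, then the opening, from -1 (shut) to 1 (fully open), so that 0 is half open. In form: [[tx, ty, tz, ax, ay, az, gripper], ...]. A call has 1 to 12 rows; each row shifts and turns the commanded pose from where the row before left it; what a row does not reach is not made up. A row lasts 1/8 s, in which the tool goes at most 62.5 mm and 10.7 degrees, less where a joint would pass 70% of its speed; a pose out of reach is approached as far as the arm can. A call with a gripper value outside its range is refused whole. The fingers move at their own pace and stop on an object; "force" is the grip in N (left out, the last holds). Time passes only in rows, so rows that do not move let the fingers close. It gives the time, the measured TCP pose, the force, the opening and the grip force at its end, in the units of the state.
- robot.get_obs(): the state, without advancing time (a new reading comes with each control period).
- vision.grab_frame(name): name is "side" or "top"; returns (picture, depth): 400x640x3 uint8, red, green, blue; 400x640 float32, m along the optical axis (not along the pixel's ray), 0 where there is no reading.
- vision.camera_model(name): a dict with "K" (3x3 intrinsics, pixels), "origin" and "attitude" of the camera in the world. Camera axes: x right, y down, z forward; pixel columns grow to the right and rows downward; lengths in m; the calibration is good to about 2 mm. A picture is of the moment at which its call begins. camera_model takes no time and is no camera call.
- robot.close_job(): hands the job in; it is judged then, once.
The state is a dict: "time_s": time; "joint_pos": joint angles; "joint_velocities": joint speeds; "tau": joint torques, N m; "tcp_pos": TCP position; "tcp_rot": TCP orientation; "ft_force": force on the tool from outside, world axes, zero at the start; "moment": the same for the moment, N m; "grip_width": opening from 0.0 (shut) to 1.0 (fully open); "grip_force": force on a finger pad.
Only numpy, scipy, OpenCV 4.12 (cv2) and the standard library are available. Lean on these libraries where they do the work, as an engineer would, in place of code of your own. Each camera call takes 0.05 s, during which the arm holds its last target. There are 200 camera calls.

## Working session

There is one attempt and no reset: what is moved stays moved. The work goes in short steps, Python scripts to look and compute and a tool call to move; the robot and the scene stay as the last step left them, time stands still between calls to the robot, and variables do not carry over. Pictures are saved under pics/ and viewed, at most 14 in all, crops included, and the job is handed in when it is done.

Besides the shell and the picture viewer there is one more tool, called after "Emit:" as a command line: name --pt "numbers of a row" for each row, then --argument value for the rest. jog_arm: Moves the arm, as the interface text tells. Its arguments: {"type":"object","properties":{"increments":{"type":"array","items":{"type":"array","items":{"type":"number"}}},"force":{"type":"number"}},"required":["increments"]}

```bash
mkdir -p pics; cat > h.py <<'E'
import numpy as np, cv2
from bench import robot, vision
def grab(n):
    im,d=vision.grab_frame(n); return im,d,vision.camera_model(n)
def world(c,d):
    K=np.array(c["K"]);R=np.array(c["attitude"]);o=np.array(c["origin"])
    v,u=np.mgrid[:d.shape[0],:d.shape[1]]
    p=np.stack([(u-K[0,2])/K[0,0]*d,(v-K[1,2])/K[1,1]*d,d],-1)
    return p@R.T+o
def ray(c,u,v,z):
    K=np.array(c["K"]);R=np.array(c["attitude"]);o=np.array(c["origin"])
    r=R@np.array([(u-K[0,2])/K[0,0],(v-K[1,2])/K[1,1],1]); return o+r*(z-o[2])/r[2]
def save(n,im): cv2.imwrite("pics/"+n,im[:,:,::-1])
E
python3 - <<'E'
from h import *
for n in("top","side"):
    im,d,c=grab(n); save(n+"0.png",im); np.savez(n+"0.npz",im=im,d=d); print(n,c)
E
```

```text
top {'K': array([[449.85951415,   0.        , 323.13843396],
       [  0.        , 449.85951415, 198.97231489],
       [  0.        ,   0.        ,   1.        ]]), 'origin': array([ 0.25994267, -0.0689092 ,  1.45803503]), 'attitude': array([[ 0.01042083, -0.98155143,  0.19091411],
       [-0.99992127, -0.00889415,  0.0088519 ],
       [-0.00699057, -0.19099132, -0.98156683]])}
side {'K': array([[387.405838  ,   0.        , 317.0226564 ],
       [  0.        , 387.405838  , 205.20942076],
       [  0.        ,   0.        ,   1.        ]]), 'origin': array([0.44175099, 0.86938039, 0.63560118]), 'attitude': array([[-0.99614981, -0.05078256,  0.07146112],
       [-0.08722275,  0.49211901, -0.86614726],
       [ 0.0088178 , -0.86904546, -0.49465365]])}
```

View pics/top0.png

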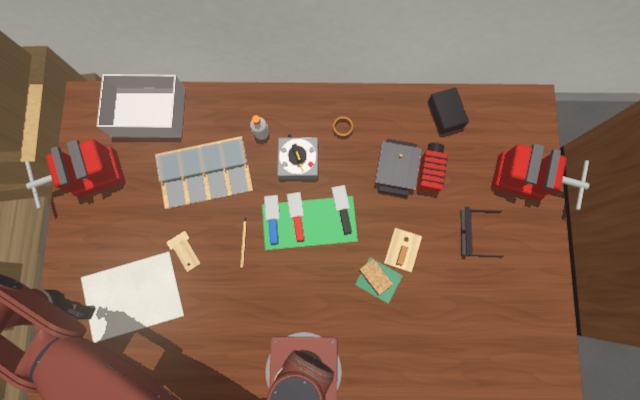

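View pics/side0.png

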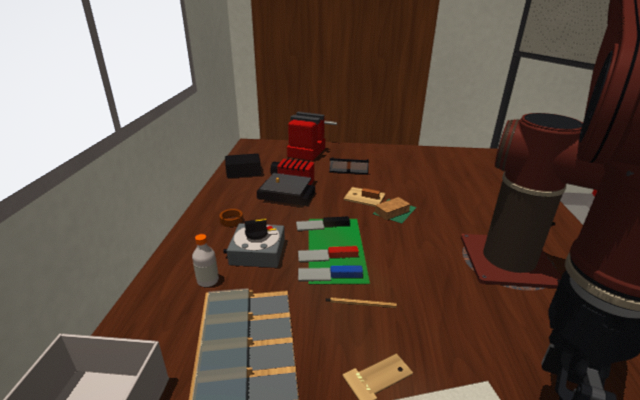

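```bash
python3 - <<'E'
from h import *
im=np.load("top0.npz")["im"]
save("c1.png",cv2.resize(im[125:285,150:350],None,fx=3.7,fy=3.7,interpolation=cv2.INTER_CUBIC))
save("c2.png",cv2.resize(im[130:280,270:460],None,fx=4,fy=4,interpolation=cv2.INTER_CUBIC))
E
```

```text
(no output)
```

View pics/c1.png

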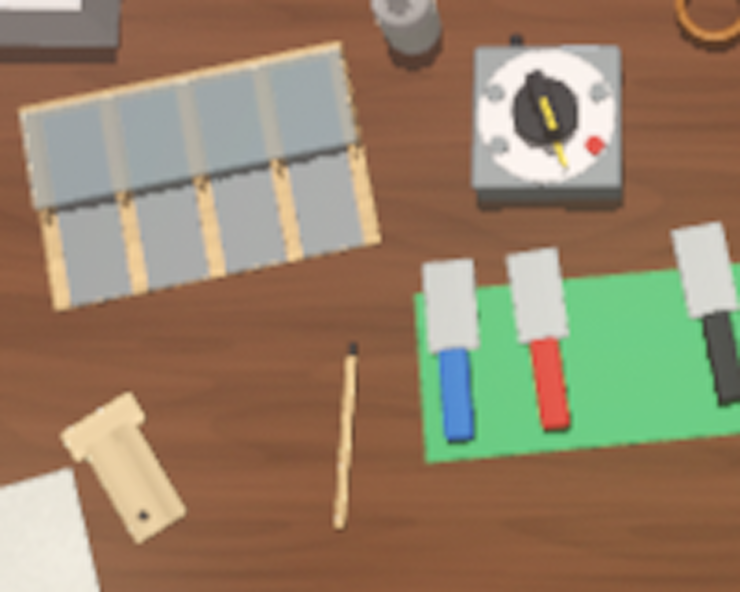

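View pics/c2.png

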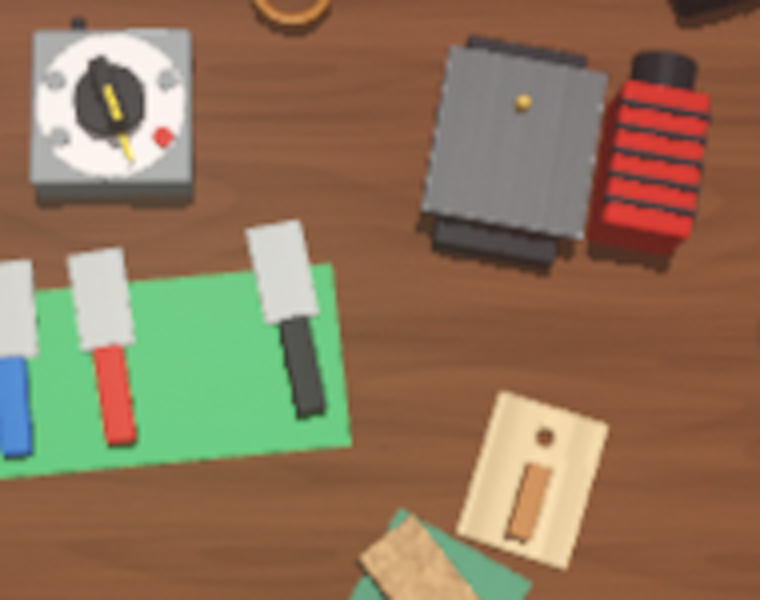

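```bash
cat > m.py <<'E'
from h import *
def deg(v): return np.degrees(np.arctan2(v[1],v[0]))
def comp(m,near=None):
    n,l,s,ce=cv2.connectedComponentsWithStats(m.astype(np.uint8))
    if n<2: return None
    i=1+np.argmax(s[1:,4]); return l==i,ce[i],s[i,4]
def scrapers(im,c,zt=.002):
    hsv=cv2.cvtColor(im,cv2.COLOR_RGB2HSV).astype(int);H,S,V=hsv[...,0],hsv[...,1],hsv[...,2]
    roi=np.zeros(H.shape,bool);roi[180:260,255:362]=1
    bl=(S<60)&(V>110)&roi
    ms=dict(s1=((H<6)|(H>174))&(S>170)&(V>120),s2=(H>100)&(H<125)&(S>150),s4=(V<70)&(S<90))
    n,l,s,ce=cv2.connectedComponentsWithStats(bl.astype(np.uint8))
    B=[ray(c,*ce[i],zt+.005) for i in range(1,n) if s[i,4]>80]
    out={}
    for k,m in ms.items():
        r=comp(m&roi)
        if r is None: continue
        h=ray(c,*r[1],zt+.022)
        b=min(B,key=lambda q:np.linalg.norm(q-h)); v=(b-h)[:2]
        out[k]=(h[:2],b[:2],np.linalg.norm(v),deg(v),r[2]); 
    return out
E
python3 - <<'E'
from m import *
f=np.load("top0.npz");im=f["im"];d=f["d"];c=vision.camera_model("top")
for k,v in scrapers(im,c).items(): print(k,np.round(v[0],4),np.round(v[1],4),round(v[2],4),round(v[3],1),v[4])
W=world(c,d)
P=lambda u,v,z,s,o:ray(c,u/s+o[0]-.5+.5/s,v/s+o[1]-.5+.5/s,z)
A=(3.7,(150,125));C=(4,(270,130))
print("rack roof front",P(48,208,.024,*A),P(355,147,.024,*A),"back",P(20,108,.024,*A),P(340,42,.024,*A))
print("floor front",P(62,309,.004,*A),P(380,242,.004,*A))
for u,v in((200,150),(205,190),(168,195)): print("depth z",W[v,u])
print("saw pin",P(523,101,.062,*C),"bed corners",[np.round(P(u,v,.05,*C),4) for u,v in((452,47),(607,72),(584,238),(426,206))])
print("jig hole",P(545,436,.008,*C),[np.round(P(u,v,.008,*C),4) for u,v in((502,391),(608,425),(567,570),(457,533))])
print("batten",[np.round(P(u,v,.032,*C),4) for u,v in((528,462),(551,466),(530,541),(507,536))])
print("box",[np.round(P(u,v,.05,*C),4) for u,v in((32,31),(191,29),(193,184),(31,183))])
print("tip",P(129,160,.066,*C),"red",P(164,137,.052,*C),P(595,145,.052,*A),"greys",[np.round(P(u,v,.052,*C),4) for u,v in((56,80),(168,80),(60,136))])
print("bar",P(102,65,.1,*C),P(112,103,.1,*C))
E
```

```text
s1 [0.4367 0.0246] [0.5238 0.037 ] 0.088 8.1 108
s2 [0.4297 0.104 ] [0.5138 0.1137] 0.0847 6.6 157
s4 [ 0.4296 -0.1249] [ 0.5479 -0.1113] 0.119 6.6 3
rack roof front [0.59466697 0.47145287 0.024     ] [0.6529195  0.20125415 0.024     ] back [0.68655661 0.50390983 0.024     ] [0.75088815 0.21908093 0.024     ]
floor front [0.50734553 0.45925856 0.004     ] [0.5707399  0.17882046 0.004     ]
depth z [0.70065647 0.35478413 0.02513372]
depth z [0.56918325 0.33539577 0.00538294]
depth z [0.55185065 0.45799275 0.00217164]
saw pin [ 0.67832734 -0.30343376  0.062     ] bed corners [array([ 0.7273, -0.2486,  0.05  ]), array([ 0.707 , -0.3743,  0.05  ]), array([ 0.5686, -0.3516,  0.05  ]), array([ 0.5937, -0.2257,  0.05  ])]
jig hole [ 0.41414732 -0.32395446  0.008     ] [array([ 0.4503, -0.2901,  0.008 ]), array([ 0.4235, -0.3749,  0.008 ]), array([ 0.3076, -0.3388,  0.008 ]), array([ 0.3359, -0.2519,  0.008 ])]
batten [array([ 0.3909, -0.3058,  0.032 ]), array([ 0.3879, -0.3239,  0.032 ]), array([ 0.329, -0.306,  0.032]), array([ 0.3327, -0.288 ,  0.032 ])]
box [array([0.7382, 0.0951, 0.05  ]), array([ 0.7409, -0.0352,  0.05  ]), array([ 0.6103, -0.0385,  0.05  ]), array([0.61  , 0.0921, 0.05  ])]
tip [0.62556847 0.01255616 0.066     ] red [ 0.64867341 -0.0145575   0.052     ] [ 0.64883801 -0.01397566  0.052     ] greys [array([0.6959, 0.0741, 0.052 ]), array([ 0.6967, -0.0171,  0.052 ]), array([0.6488, 0.0696, 0.052 ])]
bar [0.69362164 0.03333181 0.1       ] [0.66262748 0.02479525 0.1       ]
```

```bash
cat >> m.py <<'E'
def st(pr=True):
    o=robot.get_obs();R=np.array(o["tcp_rot"]);p=np.array(o["tcp_pos"])
    if pr: print("t",o["time_s"],"p mm",np.round(p*1000,1),"yaw y-axis",round(deg(R[:2,1]),2),"z",np.round(R[:,2],3),"w",o["grip_width"],"F",np.round(o["ft_force"],1),"q",np.round(o["joint_pos"],2))
    return p,R
def go(x,y,z,yaw):  # remaining: tool y axis at yaw deg mod 180
    p,R=st(); a=(yaw-deg(R[:2,1])+90)%180-90
    print("move mm",np.round(np.array([x,y,z])*1000-p*1000,1),"turn",round(np.radians(a),3))
E
python3 - <<'E'
from m import *
go(.360,-.307,.018,72.1)
f=np.load("top0.npz");im=f["im"];d=f["d"];c=vision.camera_model("top")
hsv=cv2.cvtColor(im,cv2.COLOR_RGB2HSV);print(hsv[205:240:3,338:352:2,2])
for u,v in((48,208),(125,195),(203,183),(280,163),(356,150)): print(ray(c,150+u/3.7-.4,125+v/3.7-.4,.022))
E
```

```text
t 0.1 p mm [206.3 589.4 238.3] yaw y-axis 70.7 z [-0.001 -0.002 -1.   ] w 0.9994106654607375 F [ 0.1 -0.1  0.1] q [ 1.11  0.22  1.53 -0.    1.39 -0.13]
move mm [ 153.7 -896.4 -220.3] turn 0.024
[[216 216 217 217 218 213 204]
 [216 216 208 185 182 191 204]
 [173  74  84  82  77 195 204]
 [205  73  85  84  82 161 205]
 [205 168  85  83  83 102 204]
 [205 182  75  84  82  78 204]
 [204 204  69  84  83  82 164]
 [204 204 157  85  83  82 114]
 [205 205 182  75  83  82  83]
 [205 205 205  66  75  68  68]
 [205 205 205 177 177 205 204]
 [205 205 205 204 204 204 204]]
[0.59525126 0.47233159 0.022     ]
[0.60771565 0.40461876 0.022     ]
[0.61930136 0.33579481 0.022     ]
[0.63826121 0.2680972  0.022     ]
[0.65082407 0.20073794 0.022     ]
```

Emit:
jog_arm --pt "50 -50 0 0 0 0 0.3" --pt "50 -50 0 0 0 0 0.3" --pt "50 -50 0 0 0 0 0.3" --pt "50 -50 0 0 0 0 0.3" --pt "0 -55 0 0 0 0 0.3" --pt "0 -55 0 0 0 0 0.3" --pt "0 -55 0 0 0 0 0.3" --pt "0 -55 0 0 0 0 0.3" --pt "0 -55 0 0 0 0 0.3" --pt "0 -55 0 0 0 0 0.3" --pt "0 -55 0 0 0 0 0.3" --pt "0 -55 0 0 0 0 0.3" --force 60

```text
time_s: 1.6
tcp_pos: [0.3828, -0.0285, 0.2392]
tcp_rot: [[-0.944, 0.33, 0.0], [0.33, 0.944, -0.0], [-0.0, 0.0, -1.0]]
ft_force: [1.2, 0.5, -0.3]
grip_width: 0.65
grip_force: 0.0
```

Emit:
jog_arm --pt "0 -55 0 0 0 0 0.3" --pt "0 -55 0 0 0 0.024 0.3" --pt "-20 -55 -30 0 0 0 0.3" --pt "-26 -55 -50 0 0 0 0.3" --pt "0 -36 -20 0 0 0 0.3" --pt "0 0 0 0 0 0 0.3" --pt "0 0 0 0 0 0 0.3"

```text
time_s: 2.48
tcp_pos: [0.3436, -0.2684, 0.1511]
tcp_rot: [[-0.951, 0.308, -0.0], [0.308, 0.951, 0.001], [0.001, 0.001, -1.0]]
ft_force: [-0.8, 0.3, 0.9]
grip_width: 0.649
grip_force: 0.0
```

```bash
python3 - <<'E'
from m import *
go(.360,-.307,.018,72.1)
im,d,c=grab("top"); save("t1.png",cv2.resize(im[190:310,340:460],None,fx=4,fy=4,interpolation=cv2.INTER_CUBIC))
im,d,c=grab("side"); save("s1.png",cv2.resize(im[170:230,320:430],None,fx=5,fy=5,interpolation=cv2.INTER_CUBIC))
E
```

```text
t 2.475 p mm [ 343.6 -268.4  151.1] yaw y-axis 72.06 z [-0.     0.001 -1.   ] w 0.6487743174336659 F [-0.8  0.3  0.9] q [-0.84 -0.16  2.09  0.    1.21 -2.1 ]
move mm [  16.4  -38.6 -133.1] turn 0.001
```

View pics/t1.png

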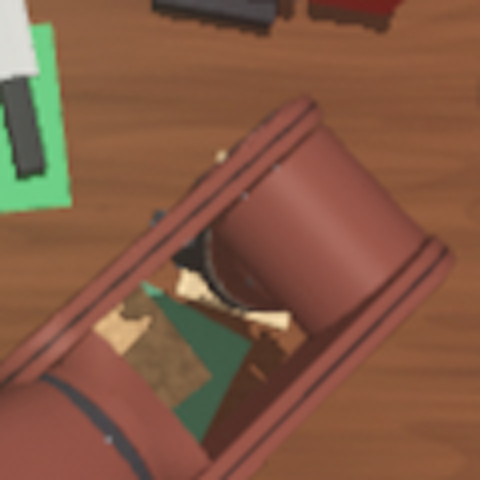

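Emit:
jog_arm --pt "16 -38 0 0 0 0 0.3" --pt "0 0 -40 0 0 0 0.3" --pt "0 0 -40 0 0 0 0.3" --pt "0 0 -30 0 0 0 0.3" --pt "0 0 -14 0 0 0 0.3" --pt "0 0 -8 0 0 0 0.3" --pt "0 0 0 0 0 0 0.3" --pt "0 0 0 0 0 0 -1" --pt "0 0 0 0 0 0 -1" --pt "0 0 0 0 0 0 -1" --pt "0 0 0 0 0 0 -1" --pt "0 0 0 0 0 0 -1"

```text
time_s: 4.08
tcp_pos: [0.3603, -0.3076, 0.0203]
tcp_rot: [[-0.951, 0.308, 0.001], [0.308, 0.951, -0.002], [-0.002, -0.001, -1.0]]
ft_force: [-1.0, 0.6, 6.8]
grip_width: 0.219
grip_force: 60.5
```

Emit:
jog_arm --pt "0 0 15 0 0 0 -1" --pt "0 0 30 0 0 0 -1" --pt "0 0 45 0 0 0 -1" --pt "20 2 30 0 0 0 -1" --pt "40 2 0 0 0 0.05 -1" --pt "40 2 0 0 0 0.05 -1" --pt "40 2 0 0 0 0.048 -1" --pt "40 2 0 0 0 0 -1" --pt "40 2 0 0 0 0 -1" --pt "43 1 0 0 0 0 -1" --pt "0 0 -15 0 0 0 -1" --pt "0 0 0 0 0 0 -1"

```text
time_s: 5.58
tcp_pos: [0.6208, -0.2928, 0.1219]
tcp_rot: [[-0.987, 0.164, -0.004], [0.164, 0.987, 0.002], [0.005, 0.002, -1.0]]
ft_force: [-0.3, -0.3, -2.7]
grip_width: 0.217
grip_force: 59.5
```

```bash
python3 - <<'E'
from m import *
go(.6237,-.2949,.0703,80.6)
im,d,c=grab("top"); save("t2.png",cv2.resize(im[110:230,350:470],None,fx=4,fy=4,interpolation=cv2.INTER_CUBIC));np.savez("t2.npz",im=im,d=d)
im,d,c=grab("side"); save("s2.png",cv2.resize(im[120:220,230:350],None,fx=6,fy=6,interpolation=cv2.INTER_CUBIC));np.savez("s2.npz",im=im,d=d)
E
```

```text
t 5.575 p mm [ 620.8 -292.8  121.9] yaw y-axis 80.58 z [-0.004  0.002 -1.   ] w 0.21697478443357016 F [-0.3 -0.3 -2.7] q [-0.56  0.46  1.45 -0.    1.24 -1.96]
move mm [  2.9  -2.1 -51.6] turn 0.0
```

View pics/s2.png

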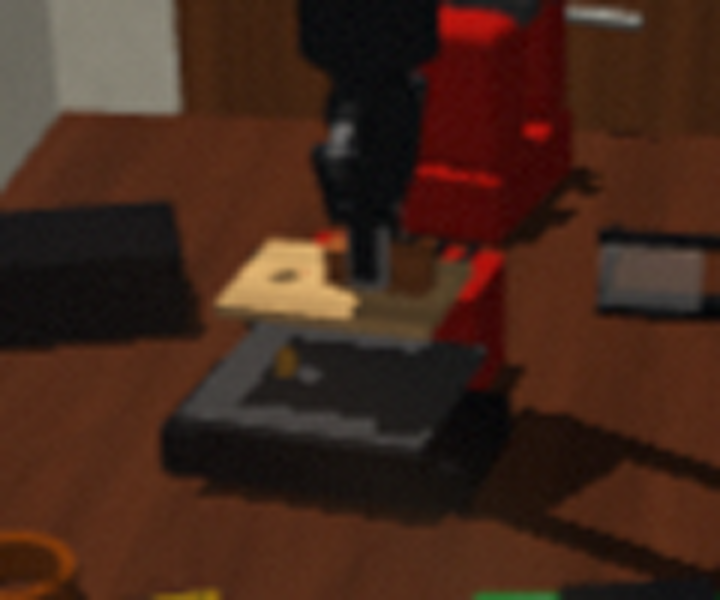

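View pics/t2.png

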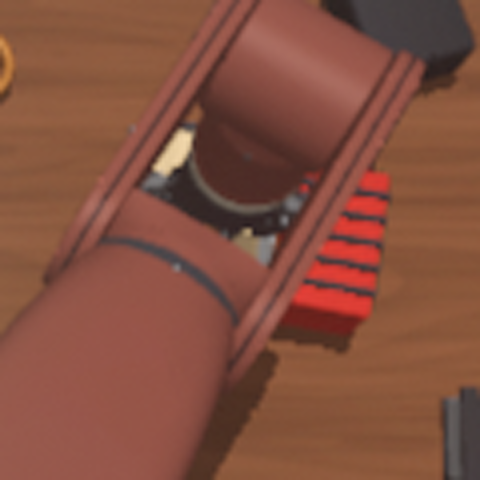

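```bash
python3 - <<'E'
from m import *
c=vision.camera_model("side")
P=lambda u,v,z:ray(c,230+u/6-.42,120+v/6-.42,z)
print(P(287,275,.1095),"pin top",P(286,347,.064),"foot",P(287,377,.05))
go(.6237,-.2949,.0703,80.6)
E
```

```text
[ 0.67292739 -0.30611878  0.1095    ] pin top [ 0.67580107 -0.30824664  0.064     ] foot [ 0.67405565 -0.29833145  0.05      ]
t 5.675 p mm [ 621.3 -293.6  123.6] yaw y-axis 80.53 z [-0.002  0.001 -1.   ] w 0.21881495736811116 F [-0.  -0.4 -1.2] q [-0.56  0.46  1.44 -0.    1.24 -1.96]
move mm [  2.4  -1.3 -53.3] turn 0.001
```

Emit:
jog_arm --pt "2 -1 -15 0 0 0 -1" --pt "0 0 -15 0 0 0 -1" --pt "0 0 0 0 0 0 -1" --pt "0 0 0 0 0 0 -1" --pt "0 0 0 0 0 0 -1"

```text
time_s: 6.3
tcp_pos: [0.6251, -0.2951, 0.0948]
tcp_rot: [[-0.986, 0.164, 0.001], [0.164, 0.986, -0.001], [-0.001, -0.0, -1.0]]
ft_force: [-0.6, -0.5, -1.0]
grip_width: 0.219
grip_force: 59.5
```

```bash
python3 - <<'E'
from m import *
go(.6237,-.2949,.0703,80.6)
im,d,c=grab("side"); save("s3.png",cv2.resize(im[145:215,240:330],None,fx=8,fy=8,interpolation=cv2.INTER_CUBIC))
E
```

```text
t 6.3 p mm [ 625.1 -295.1   94.8] yaw y-axis 80.56 z [ 0.001 -0.001 -1.   ] w 0.21935101527904977 F [-0.6 -0.5 -1. ] q [-0.55  0.5   1.45 -0.    1.19 -1.96]
move mm [ -1.4   0.2 -24.5] turn 0.001
```

View pics/s3.png

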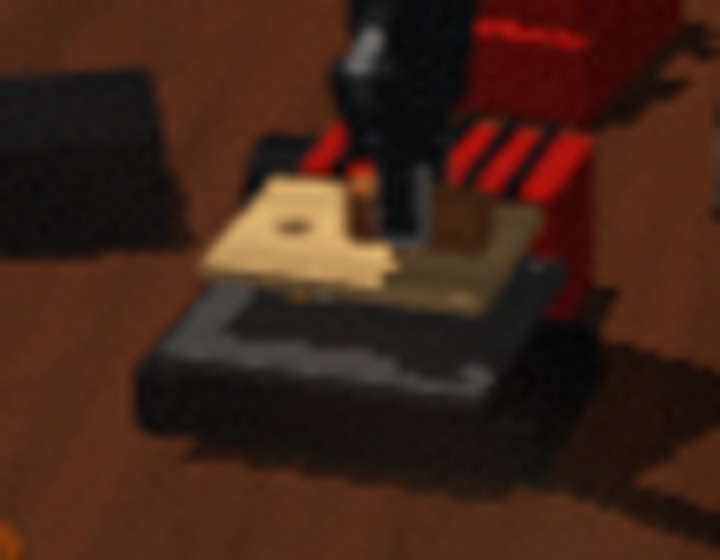

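Emit:
jog_arm --pt "-1 0 -8 0 0 0 -1" --pt "0 0 -6 0 0 0 -1" --pt "0 0 -5 0 0 0 -1" --pt "0 0 -4 0 0 0 -1" --pt "0 0 0 0 0 0 -1" --pt "0 0 0 0 0 0 -1"

```text
time_s: 7.1
tcp_pos: [0.6237, -0.2949, 0.0712]
tcp_rot: [[-0.986, 0.164, 0.0], [0.164, 0.986, -0.0], [-0.0, -0.0, -1.0]]
ft_force: [0.0, -0.1, -0.8]
grip_width: 0.218
grip_force: 59.5
```

Emit:
jog_arm --pt "0 0 -1 0 0 0 -1" --pt "0 0 0 0 0 0 0.2" --pt "0 0 0 0 0 0 0.2" --pt "0 0 0 0 0 0 0.2" --pt "0 0 20 0 0 0 0.2" --pt "0 0 40 0 0 0 0.2" --pt "0 0 50 0 0 0 0.2" --pt "-10 40 20 0 0 0 0.2" --pt "0 50 0 0 0 0 0.2" --pt "0 50 0 0 0 0 0.2" --pt "0 50 0 0 0 0 0.2" --pt "0 0 0 0 0 0 0.2"

```text
time_s: 8.6
tcp_pos: [0.6141, -0.1014, 0.2021]
tcp_rot: [[-0.987, 0.16, 0.002], [0.16, 0.987, 0.0], [-0.002, 0.001, -1.0]]
ft_force: [0.6, -0.8, 0.0]
grip_width: 0.598
grip_force: 0.0
```

```bash
python3 - <<'E'
from m import *
im,d,c=grab("top"); save("t4.png",cv2.resize(im[130:240,250:450],None,fx=4,fy=4,interpolation=cv2.INTER_CUBIC));np.savez("t4.npz",im=im,d=d)
go(.675,.028,.09,197.5-90)
E
```

```text
t 8.65 p mm [ 614.2 -103.4  202. ] yaw y-axis 80.73 z [ 0.002 -0.001 -1.   ] w 0.5988347812648703 F [ 0.6 -0.7  0.4] q [-0.29  0.24  1.57 -0.    1.33 -1.7 ]
move mm [  60.8  131.4 -112. ] turn 0.467
```

View pics/t4.png

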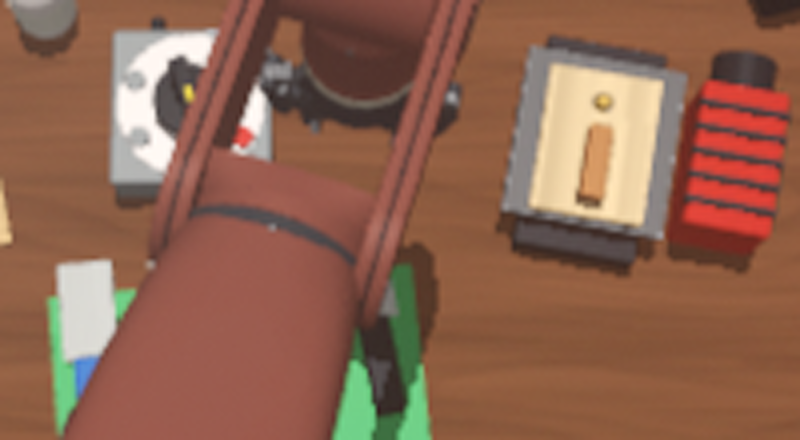

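Emit:
jog_arm --pt "15 35 0 0 0 0.12 0.2" --pt "15 35 0 0 0 0.12 0.2" --pt "15 35 0 0 0 0.12 0.2" --pt "15 26 0 0 0 0.107 0.2" --pt "0 0 -30 0 0 0 0.2" --pt "0 0 -25 0 0 0 0.2" --pt "0 0 0 0 0 0 0.2" --pt "0 0 0 0 0 0 0.2" --force 40

```text
time_s: 9.65
tcp_pos: [0.6746, 0.0251, 0.1467]
tcp_rot: [[-0.955, -0.297, 0.002], [-0.297, 0.955, -0.0], [-0.002, -0.001, -1.0]]
ft_force: [0.4, -0.1, 0.5]
grip_width: 0.597
grip_force: 0.0
```

```bash
python3 - <<'E'
from m import *
go(.674,.028,.086,107.5)
E
```

```text
t 9.65 p mm [674.6  25.1 146.7] yaw y-axis 107.25 z [ 0.002 -0.    -1.   ] w 0.5966477418397621 F [ 0.4 -0.1  0.5] q [-0.08  0.41  1.47 -0.    1.26 -1.95]
move mm [ -0.6   2.9 -60.7] turn 0.004
```

Emit:
jog_arm --pt "0 0 0 0 0 -0.175 0.2" --pt "0 0 0 0 0 -0.175 0.2" --pt "0 0 0 0 0 -0.175 0.2" --pt "0 0 0 0 0 -0.175 0.2" --pt "0 0 0 0 0 -0.175 0.2" --pt "0 0 0 0 0 -0.175 0.2" --pt "0 0 0 0 0 -0.175 0.2" --pt "0 0 0 0 0 -0.175 0.2" --pt "0 0 0 0 0 -0.175 0.2" --pt "0 0 0 0 0 -0.175 0.2" --pt "0 0 0 0 0 -0.175 0.2" --pt "0 0 0 0 0 -0.175 0.2"

```text
time_s: 11.15
tcp_pos: [0.675, 0.0255, 0.1477]
tcp_rot: [[0.231, 0.973, 0.004], [0.973, -0.231, -0.0], [0.0, 0.004, -1.0]]
ft_force: [0.2, -0.3, 0.2]
grip_width: 0.598
grip_force: 0.0
```

Emit:
jog_arm --pt "0 0 0 0 0 -0.175 0.2" --pt "0 0 0 0 0 -0.175 0.2" --pt "0 0 0 0 0 -0.175 0.2" --pt "0 0 0 0 0 -0.175 0.2" --pt "0 0 0 0 0 -0.175 0.2" --pt "0 0 0 0 0 -0.165 0.2" --pt "0 0 0 0 0 0 0.2" --pt "0 0 0 0 0 0 0.2"

```text
time_s: 12.15
tcp_pos: [0.6743, 0.0258, 0.1464]
tcp_rot: [[0.953, 0.302, 0.002], [0.302, -0.953, -0.0], [0.002, 0.001, -1.0]]
ft_force: [0.7, -0.2, -0.0]
grip_width: 0.597
grip_force: 0.0
```

```bash
python3 - <<'E'
from m import *
go(.674,.028,.086,107.5)
E
```

```text
t 12.15 p mm [674.3  25.8 146.4] yaw y-axis -72.43 z [ 0.002 -0.    -1.   ] w 0.5970448909827223 F [ 0.7 -0.2 -0. ] q [-0.08  0.41  1.47 -0.    1.26  1.19]
move mm [ -0.3   2.2 -60.4] turn -0.001
```

Emit:
jog_arm --pt "0 2 -30 0 0 0 0.2" --pt "0 0 -20 0 0 0 0.2" --pt "0 0 -10 0 0 0 0.2" --pt "0 0 0 0 0 0 0.2" --pt "0 0 0 0 0 0 -1" --pt "0 0 0 0 0 0 -1" --pt "0 0 0 0 0 0 -1" --pt "0 0 0 0 0 0 -1"

```text
time_s: 13.15
tcp_pos: [0.6744, 0.03, 0.0867]
tcp_rot: [[0.954, 0.3, 0.002], [0.3, -0.954, 0.002], [0.003, -0.002, -1.0]]
ft_force: [-0.6, 6.0, 3.0]
grip_width: 0.176
grip_force: 42.7
```

Emit:
jog_arm --pt "0 2 0 0 0 0.12 -1" --pt "0 0 0 0 0 0.12 -1" --pt "0 0 0 0 0 0.12 -1" --pt "0 0 0 0 0 0.12 -1" --pt "0 0 0 0 0 0.12 -1" --pt "0 0 0 0 0 0.12 -1" --pt "0 0 0 0 0 0 -1" --pt "0 0 0 0 0 0 -1" --pt "0 0 0 0 0 0 -1"

```text
time_s: 14.28
tcp_pos: [0.6737, 0.0311, 0.0867]
tcp_rot: [[0.52, 0.854, 0.0], [0.854, -0.52, 0.001], [0.001, -0.0, -1.0]]
ft_force: [-4.7, 2.6, 4.6]
grip_width: 0.178
grip_force: 44.2
```

Emit:
jog_arm --pt "0 0 0 0 0 0 0.2" --pt "0 0 0 0 0 0 0.2" --pt "0 0 0 0 0 0 0.2" --pt "0 0 30 0 0 0 0.2" --pt "0 0 40 0 0 0 0.2" --pt "-20 50 30 0 0 0.1 0.2" --pt "-40 50 20 0 0 0.1 0.2" --pt "-40 50 0 0 0 0.1 0.2" --pt "-40 50 0 0 0 0.1 0.2" --pt "-40 50 0 0 0 0.1 0.2" --pt "0 50 0 0 0 0 0.2" --pt "0 0 0 0 0 0 0.2"

```text
time_s: 15.78
tcp_pos: [0.4984, 0.3262, 0.204]
tcp_rot: [[0.043, 0.999, 0.001], [0.999, -0.043, 0.001], [0.001, 0.001, -1.0]]
ft_force: [0.4, -0.5, -0.4]
grip_width: 0.601
grip_force: 0.0
```

```bash
sed -i 's/s4=(V<70)&(S<90)/s4=(V<100)\&(S<90)/' m.py; python3 - <<'E'
from m import *
st()
im,d,c=grab("top"); save("t5.png",cv2.resize(im[125:265,245:445],None,fx=4,fy=4,interpolation=cv2.INTER_CUBIC));np.savez("t5.npz",im=im,d=d)
for k,v in scrapers(im,c).items(): print(k,np.round(v[0],4),np.round(v[1],4),round(v[2],4),round(v[3],1),v[4])
E
```

```text
t 15.775 p mm [498.4 326.2 204. ] yaw y-axis -2.45 z [ 0.001  0.001 -1.   ] w 0.6010344129216598 F [ 0.4 -0.5 -0.4] q [0.45 0.18 1.64 0.   1.32 0.49]
s1 [0.4313 0.0308] [0.5238 0.037 ] 0.0928 3.8 13
s2 [0.4214 0.1063] [0.5138 0.1137] 0.0927 4.6 76
s4 [ 0.4336 -0.1072] [ 0.5153 -0.0959] 0.0824 7.9 174
```

View pics/t5.png

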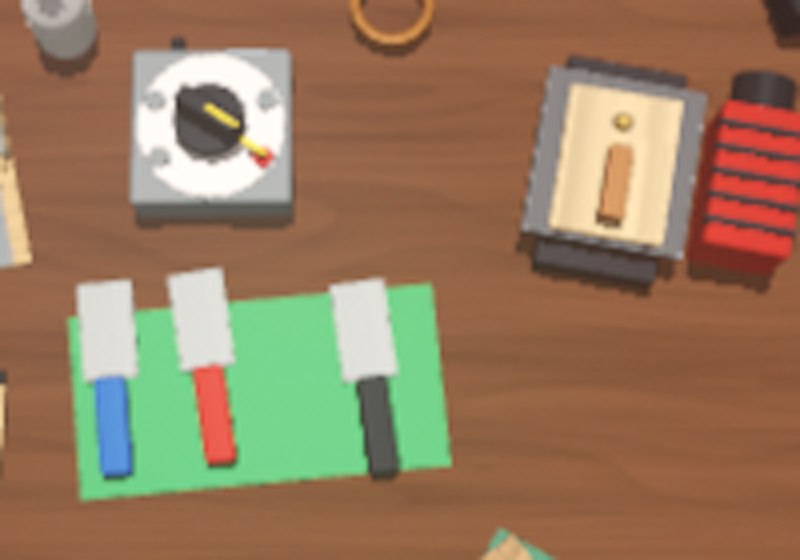

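```bash
python3 - <<'E'
from m import *
c=vision.camera_model("top")
P=lambda u,v,z:ray(c,245+u/4-.375,125+v/4-.375,z)
print("tip",P(262,152,.066),"red",P(265,158,.052), "red0 .6487,-.0143")
for n,h,b in(("red",(215,416),[(168,276),(222,268)]),("blue",(113.5,426.5),[(77,285),(131,281)]),("black",(378,425),[(330,287),(383,280)])):
    H=P(*h,.024);T=(P(*b[0],.007)+P(*b[1],.007))/2;v=T-H
    print(n,H,T,np.linalg.norm(v[:2]),deg(v),"grip at +12",H[:2]+.012*v[:2]/np.linalg.norm(v[:2]))
st()
E
```

```text
tip [ 0.64893116 -0.01343145  0.066     ] red [ 0.64784411 -0.01537921  0.052     ] red0 .6487,-.0143
red [0.44124567 0.0224462  0.024     ] [0.56259663 0.0425111  0.007     ] 0.12299859944410398 9.388684077600436 grip at +12 [0.45308492 0.02440378]
blue [0.43200784 0.10363575 0.024     ] [0.55267187 0.11727455 0.007     ] 0.12143238753234323 6.448840569675815 grip at +12 [0.44393191 0.10498354]
black [ 0.4352434  -0.10825937  0.024     ] [ 0.55412456 -0.09062497  0.007     ] 0.12018195969637434 8.437525193479338 grip at +12 [ 0.44711351 -0.1064986 ]
t 15.825 p mm [498.9 324.4 203.8] yaw y-axis -2.53 z [ 0. -0. -1.] w 0.6023159259294779 F [ 0.4 -0.6  0.3] q [ 0.44  0.18  1.65 -0.    1.32  0.49]
```

Emit:
jog_arm --pt "-6 -25 0 0 0 -0.157 0.2" --pt "-6 -25 0 0 0 -0.157 0.2" --pt "-6 -25 0 0 0 -0.157 0.2" --pt "-6 -25 0 0 0 -0.157 0.2" --pt "-6 -25 0 0 0 -0.157 0.2" --pt "-6 -25 0 0 0 -0.157 0.2" --pt "-6 -25 0 0 0 -0.157 0.2" --pt "-6 -25 0 0 0 -0.157 0.2" --pt "-6 -20 -40 0 0 -0.157 0.2" --pt "0 0 -50 0 0 0 0.2" --pt "0 0 -40 0 0 0 0.2" --pt "0 0 0 0 0 0 0.2" --force 70

```text
time_s: 17.32
tcp_pos: [0.4422, 0.1018, 0.0708]
tcp_rot: [[0.994, 0.109, -0.007], [0.109, -0.994, -0.001], [-0.007, -0.0, -1.0]]
ft_force: [-0.3, 0.2, 0.6]
grip_width: 0.599
grip_force: 0.0
```

```bash
python3 - <<'E'
from m import *
go(.444,.105,.013,96.4)
E
```

```text
t 17.325 p mm [442.2 101.8  70.8] yaw y-axis -83.76 z [-0.007 -0.001 -1.   ] w 0.5994126630793105 F [-0.3  0.2  0.6] q [ 0.05  0.01  2.09 -0.    1.04  1.51]
move mm [  1.8   3.2 -57.8] turn 0.003
```

Emit:
jog_arm --pt "2 3 -30 0 0 0 0.2" --pt "0 0 -20 0 0 0 0.2" --pt "0 0 -8 0 0 0 0.2" --pt "0 0 0 0 0 0 0.2" --pt "0 0 0 0 0 0 -1" --pt "0 0 0 0 0 0 -1" --pt "0 0 0 0 0 0 -1" --pt "0 0 0 0 0 0 -1" --pt "0 0 0 0 0 0 -1"

```text
time_s: 18.45
tcp_pos: [0.4486, 0.1062, 0.0173]
tcp_rot: [[0.994, 0.111, 0.002], [0.111, -0.994, -0.0], [0.002, 0.0, -1.0]]
ft_force: [-2.1, -0.8, 6.4]
grip_width: 0.282
grip_force: 69.6
```

Emit:
jog_arm --pt "0 0 15 0 0 0 -1" --pt "0 0 30 0 0 0 -1" --pt "0 0 40 0 0 0 -1" --pt "8 40 0 0 0 0.02 -1" --pt "8 40 0 0 0 0.02 -1" --pt "8 40 0 0 0 0.02 -1" --pt "8 40 0 0 0 0.02 -1" --pt "8 40 0 0 0 0.02 -1" --pt "8 39 0 0 0 0.009 -1" --pt "0 0 0 0 0 0 -1" --pt "0 0 0 0 0 0 -1"

```text
time_s: 19.82
tcp_pos: [0.4948, 0.3448, 0.101]
tcp_rot: [[0.976, 0.219, -0.0], [0.219, -0.976, -0.001], [-0.001, 0.001, -1.0]]
ft_force: [0.3, -0.3, -0.9]
grip_width: 0.281
grip_force: 69.2
```

```bash
python3 - <<'E'
from m import *
print(robot.tcp_to_tips)
go(.4974,.3449,.0243,102.6)
im,d,c=grab("top"); save("t6.png",cv2.resize(im[120:260,150:290],None,fx=4.2,fy=4.2,interpolation=cv2.INTER_CUBIC));np.savez("t6.npz",im=im,d=d)
im,d,c=grab("side"); np.savez("s6.npz",im=im,d=d)
E
```

```text
0.008
t 19.825 p mm [494.8 344.8 101. ] yaw y-axis -77.38 z [-0.    -0.001 -1.   ] w 0.2814798015381388 F [ 0.3 -0.3 -0.9] q [ 0.48  0.3   1.7  -0.    1.14  1.83]
move mm [  2.6   0.1 -76.7] turn -0.0
```

View pics/t6.png

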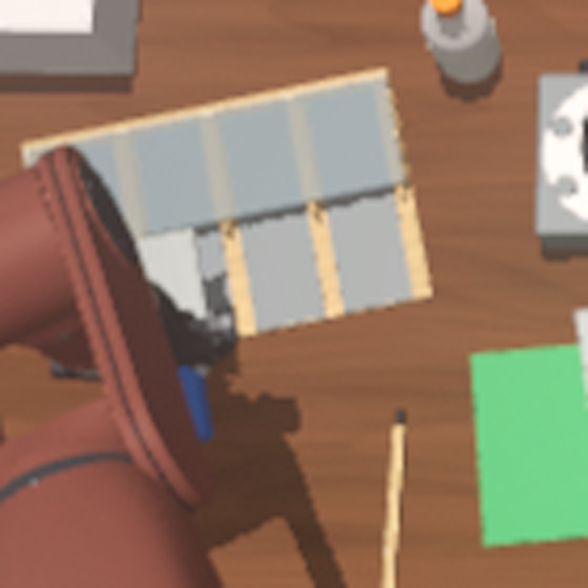

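```bash
cat >> m.py <<'E'
M=np.array([.6250,.3375]);U=np.array([np.cos(np.radians(12.6)),np.sin(np.radians(12.6))]);N=np.array([-U[1],U[0]])
def rk(p): q=np.array(p)[:2]-M; return np.round([q@U*1000,q@N*1000],1)
E
python3 - <<'E'
from m import *
c=vision.camera_model("top")
P=lambda u,v,z:ray(c,150+u/4.2-.38,120+v/4.2-.38,z)
print("blade R edge",rk(P(195,232,.091)),rk(P(207,300,.091)),"tcp",rk(st()[0]))
print("fins z.022",rk(P(228,232,.022)),rk(P(317,212,.022)),rk(P(404,195,.022)), "strips z.006", rk(P(245,332,.005)),rk(P(333,316,.005)),rk(P(421,298,.005)))
E
```

```text
t 19.925 p mm [495.  344.2 100.9] yaw y-axis -77.45 z [-0.    -0.001 -1.   ] w 0.28219058651701096 F [-0.  -0.7 -1.9] q [ 0.48  0.3   1.7  -0.    1.14  1.83]
blade R edge [-24.   10.6] [-77.2  10. ] tcp [-125.4   34.9]
fins z.022 [-8.2  1.8] [ -6.9 -69.2] [  -7.7 -138.5] strips z.006 [-85.8   5.3] [-87.6 -64.5] [ -87.9 -134.8]
```

Emit:
jog_arm --pt "2 2 -30 0 0 0 -1" --pt "0 0 -30 0 0 0 -1" --pt "0 0 -16 0 0 0 -1" --pt "0 0 0 0 0 0 -1" --pt "0 0 0 0 0 0 -1"

```text
time_s: 20.55
tcp_pos: [0.4982, 0.3474, 0.026]
tcp_rot: [[0.976, 0.218, 0.002], [0.218, -0.976, 0.001], [0.002, -0.001, -1.0]]
ft_force: [-0.4, -0.3, -1.4]
grip_width: 0.281
grip_force: 69.2
```

```bash
python3 - <<'E'
from m import *
p,R=st();print(rk(p))
im,d,c=grab("side"); save("s7.png",cv2.resize(im[270:400,180:330],None,fx=5,fy=5,interpolation=cv2.INTER_CUBIC))
E
```

```text
t 20.55 p mm [498.2 347.4  26. ] yaw y-axis -77.43 z [ 0.002  0.001 -1.   ] w 0.28105813698945536 F [-0.4 -0.3 -1.4] q [0.48 0.41 1.72 0.   1.01 1.83]
[-121.6   37.3]
```

View pics/s7.png

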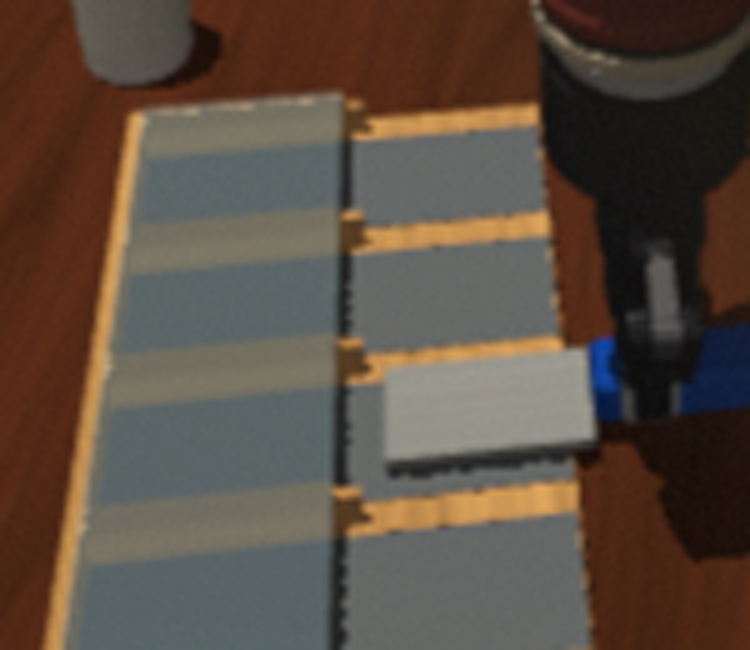

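Emit:
jog_arm --pt "12 3 -1 0 0 0 -1" --pt "12 3 0 0 0 0 -1" --pt "12 2 0 0 0 0 -1" --pt "12 3 0 0 0 0 -1" --pt "12 2 0 0 0 0 -1" --pt "0 0 0 0 0 0 -1"

```text
time_s: 21.35
tcp_pos: [0.5584, 0.3602, 0.0237]
tcp_rot: [[0.976, 0.218, 0.001], [0.218, -0.976, 0.0], [0.001, -0.0, -1.0]]
ft_force: [0.2, -0.7, -2.3]
grip_width: 0.286
grip_force: 69.2
```

Emit:
jog_arm --pt "12 3 0 0 0 0 -1" --pt "12 3 0 0 0 0 -1" --pt "8 2 0 0 0 0 -1" --pt "0 0 0 0 0 0 -1" --pt "0 0 0 0 0 0 -1"

```text
time_s: 21.98
tcp_pos: [0.589, 0.3681, 0.0235]
tcp_rot: [[0.976, 0.218, -0.001], [0.218, -0.976, -0.0], [-0.001, 0.0, -1.0]]
ft_force: [0.2, 0.1, -1.1]
grip_width: 0.281
grip_force: 69.2
```

```bash
python3 - <<'E'
from m import *
p,R=st();print(rk(p))
E
```

```text
t 21.975 p mm [589.  368.1  23.5] yaw y-axis -77.41 z [-0.001 -0.    -1.   ] w 0.2806941290762093 F [ 0.2  0.1 -1.1] q [0.45 0.6  1.46 0.   1.08 1.8 ]
[-28.5  37.7]
```

Emit:
jog_arm --pt "3 1 0 0 0 0 -1" --pt "2 0 0 0 0 0 -1" --pt "2 1 0 0 0 0 -1" --pt "0 0 0 0 0 0 -1" --pt "0 0 0 0 0 0 -1"

```text
time_s: 22.6
tcp_pos: [0.5944, 0.3695, 0.0233]
tcp_rot: [[0.976, 0.218, -0.004], [0.218, -0.976, -0.002], [-0.005, 0.001, -1.0]]
ft_force: [-7.2, -3.3, 3.1]
grip_width: 0.285
grip_force: 69.9
```

Emit:
jog_arm --pt "0 0 -2 0 0 0 -1" --pt "0 0 0 0 0 0 -0.1" --pt "0 0 0 0 0 0 -0.1" --pt "0 0 0 0 0 0 -0.1" --pt "0 0 30 0 0 0 0.0" --pt "0 0 50 0 0 0 0.2" --pt "-17 -40 0 0 0 -0.02 0.2" --pt "-18 -45 0 0 0 -0.02 0.2" --pt "-18 -45 0 0 0 -0.02 0.2" --pt "-18 -45 0 0 0 0 0.2" --pt "-18 -45 0 0 0 0 0.2" --pt "-18 -45 0 0 0 0 0.2"

```text
time_s: 24.1
tcp_pos: [0.4891, 0.1038, 0.1022]
tcp_rot: [[0.987, 0.159, 0.002], [0.159, -0.987, -0.0], [0.001, 0.0, -1.0]]
ft_force: [0.6, -0.3, -0.1]
grip_width: 0.602
grip_force: 0.0
```

Emit:
jog_arm --pt "-18 -45 0 0 0 0 0.2" --pt "-17 -36 0 0 0 0 0.2" --pt "0 0 -20 0 0 0 0.2" --pt "0 0 0 0 0 0 0.2"

```text
time_s: 24.6
tcp_pos: [0.4533, 0.0238, 0.081]
tcp_rot: [[0.987, 0.158, -0.002], [0.158, -0.987, 0.0], [-0.002, -0.001, -1.0]]
ft_force: [-1.1, 1.1, -0.1]
grip_width: 0.599
grip_force: 0.0
```

```bash
python3 - <<'E'
from m import *
go(.453,.0245,.017,99)
im,d,c=grab("side"); save("s8.png",im); np.savez("s8.npz",im=im,d=d)
im,d,c=grab("top"); np.savez("t8.npz",im=im,d=d)
# blue in rack
hsv=cv2.cvtColor(im,cv2.COLOR_RGB2HSV).astype(int)
m=(hsv[...,0]>100)&(hsv[...,0]<125)&(hsv[...,1]>150);r=comp(m)
print("blue handle centre rack",rk(ray(c,*r[1],.026)),r[2])
E
```

```text
t 24.6 p mm [453.3  23.8  81. ] yaw y-axis -80.91 z [-0.002  0.    -1.   ] w 0.5993491547258056 F [-1.1  1.1 -0.1] q [-0.12 -0.01  2.09  0.    1.06  1.29]
move mm [ -0.3   0.7 -64. ] turn -0.002
blue handle centre rack [-38.   40.3] 80
```

View pics/s8.png

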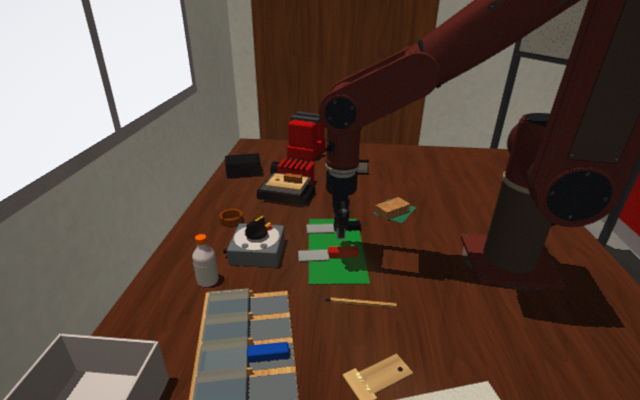

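Emit:
jog_arm --pt "0 0 -30 0 0 0 0.2" --pt "0 0 -22 0 0 0 0.2" --pt "0 0 -12 0 0 0 0.2" --pt "0 0 0 0 0 0 0.2" --pt "0 0 0 0 0 0 -1" --pt "0 0 0 0 0 0 -1" --pt "0 0 0 0 0 0 -1" --pt "0 0 0 0 0 0 -1" --pt "0 0 0 0 0 0 -1"

```text
time_s: 25.82
tcp_pos: [0.4555, 0.0241, 0.0191]
tcp_rot: [[0.987, 0.159, 0.003], [0.159, -0.987, -0.0], [0.002, 0.0, -1.0]]
ft_force: [-0.5, -0.2, 6.6]
grip_width: 0.283
grip_force: 69.6
```

Emit:
jog_arm --pt "0 0 15 0 0 0 -1" --pt "0 0 30 0 0 0 -1" --pt "0 0 40 0 0 0 -1" --pt "9 42 0 0 0 0.02 -1" --pt "9 42 0 0 0 0.02 -1" --pt "9 42 0 0 0 0.02 -1" --pt "10 42 0 0 0 0.0 -1" --pt "10 42 0 0 0 0.0 -1" --pt "10 44 0 0 0 0 -1" --pt "0 0 -30 0 0 0 -1" --pt "0 0 0 0 0 0 -1" --pt "0 0 0 0 0 0 -1"

```text
time_s: 27.32
tcp_pos: [0.5114, 0.2778, 0.0736]
tcp_rot: [[0.976, 0.218, 0.0], [0.218, -0.976, -0.0], [0.0, 0.0, -1.0]]
ft_force: [0.8, 0.1, -0.5]
grip_width: 0.284
grip_force: 69.1
```

```bash
python3 - <<'E'
from m import *
go(.5131,.2787,.026,102.6);print(rk(st(0)[0]))
im,d,c=grab("side"); save("s9.png",cv2.resize(im[230:400,170:340],None,fx=3.5,fy=3.5,interpolation=cv2.INTER_CUBIC))
E
```

```text
t 27.325 p mm [511.4 277.8  73.6] yaw y-axis -77.43 z [ 0. -0. -1.] w 0.28446343849522937 F [ 0.8  0.1 -0.5] q [ 0.36  0.29  1.77 -0.    1.08  1.71]
move mm [  1.7   0.9 -47.6] turn 0.001
[-123.9  -33.4]
```

View pics/s9.png

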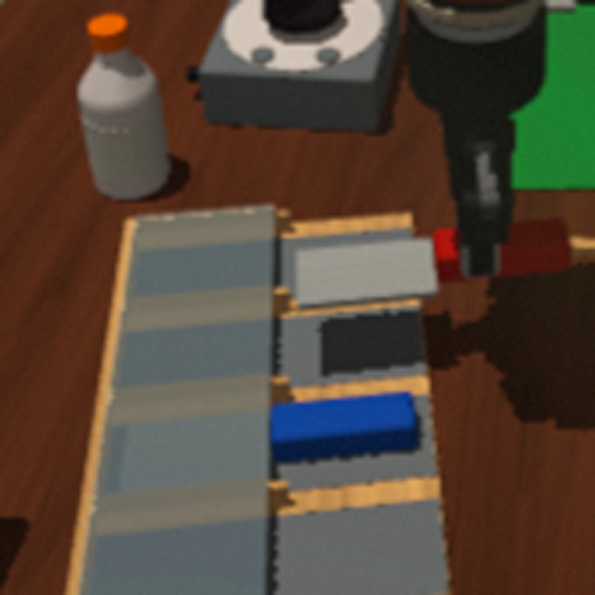

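Emit:
jog_arm --pt "1 1 -30 0 0 0 -1" --pt "0 0 -17 0 0 0 -1" --pt "0 0 0 0 0 0 -1" --pt "12 3 0 0 0 0 -1" --pt "12 3 0 0 0 0 -1" --pt "12 2 0 0 0 0 -1" --pt "12 3 0 0 0 0 -1" --pt "12 2 0 0 0 0 -1" --pt "0 0 0 0 0 0 -1"

```text
time_s: 28.5
tcp_pos: [0.5733, 0.2923, 0.0258]
tcp_rot: [[0.976, 0.218, 0.001], [0.218, -0.976, 0.0], [0.001, -0.0, -1.0]]
ft_force: [0.1, 1.0, -1.3]
grip_width: 0.282
grip_force: 69.1
```

Emit:
jog_arm --pt "12 3 0 0 0 0 -1" --pt "12 3 0 0 0 0 -1" --pt "5 1 0 0 0 0 -1" --pt "0 0 0 0 0 0 -1" --pt "0 0 0 0 0 0 -1"

```text
time_s: 29.12
tcp_pos: [0.6009, 0.2991, 0.0255]
tcp_rot: [[0.976, 0.218, -0.001], [0.218, -0.976, -0.0], [-0.001, 0.0, -1.0]]
ft_force: [-0.4, -0.0, -0.6]
grip_width: 0.285
grip_force: 69.1
```

```bash
python3 - <<'E'
from m import *
p,R=st();print(rk(p))
E
```

```text
t 29.125 p mm [600.9 299.1  25.5] yaw y-axis -77.4 z [-0.001 -0.    -1.   ] w 0.28499829473843086 F [-0.4 -0.  -0.6] q [0.34 0.55 1.53 0.   1.06 1.7 ]
[-31.9 -32.2]
```

Emit:
jog_arm --pt "4 1 0 0 0 0 -1" --pt "3 1 0 0 0 0 -1" --pt "2 0 0 0 0 0 -1" --pt "0 0 0 0 0 0 -1" --pt "0 0 0 0 0 0 -1"

```text
time_s: 29.75
tcp_pos: [0.6064, 0.3006, 0.025]
tcp_rot: [[0.976, 0.218, -0.009], [0.218, -0.976, -0.002], [-0.009, 0.0, -1.0]]
ft_force: [-13.5, -3.3, 6.8]
grip_width: 0.284
grip_force: 70.2
```

Emit:
jog_arm --pt "-1 0 -2 0 0 0 -1" --pt "0 0 0 0 0 0 -0.1" --pt "0 0 0 0 0 0 -0.1" --pt "0 0 0 0 0 0 -0.1" --pt "0 0 30 0 0 0 0.0" --pt "0 0 50 0 0 0 0.2" --pt "-18 -45 0 0 0 -0.025 0.2" --pt "-18 -45 0 0 0 -0.025 0.2" --pt "-18 -45 0 0 0 -0.023 0.2" --pt "-18 -45 0 0 0 0 0.2" --pt "-18 -45 0 0 0 0 0.2" --pt "-18 -45 0 0 0 0 0.2"

```text
time_s: 31.25
tcp_pos: [0.5011, 0.0297, 0.1043]
tcp_rot: [[0.989, 0.146, 0.002], [0.146, -0.989, -0.0], [0.001, 0.0, -1.0]]
ft_force: [-0.4, 0.2, -0.6]
grip_width: 0.6
grip_force: 0.0
```

Emit:
jog_arm --pt "-18 -45 0 0 0 0 0.2" --pt "-18 -45 0 0 0 0 0.2" --pt "-15 -45 0 0 0 0 0.2" --pt "0 0 -20 0 0 0 0.2" --pt "0 0 0 0 0 0 0.2"

```text
time_s: 31.88
tcp_pos: [0.4493, -0.104, 0.0829]
tcp_rot: [[0.989, 0.145, -0.002], [0.145, -0.989, 0.001], [-0.002, -0.001, -1.0]]
ft_force: [0.9, -0.0, -0.3]
grip_width: 0.597
grip_force: 0.0
```

```bash
python3 - <<'E'
from m import *
go(.447,-.1065,.018,98.4)
im,d,c=grab("top"); np.savez("t9.npz",im=im,d=d)
hsv=cv2.cvtColor(im,cv2.COLOR_RGB2HSV).astype(int);H,S=hsv[...,0],hsv[...,1]
b=comp((H>100)&(H<125)&(S>150)); m=((H<6)|(H>174))&(S>170);m[:,260:]=0;m[:140]=0;m[240:]=0;r=comp(m)
for q in(b,r): print(rk(ray(c,*q[1],.026)),q[2])
# black blade
roi=np.zeros(H.shape,bool);roi[185:230,315:365]=1
g=comp((S<60)&(hsv[...,2]>110)&roi);print("blade",ray(c,*g[1],.007),g[2])
E
```

```text
t 31.875 p mm [ 449.3 -104.    82.9] yaw y-axis -81.68 z [-0.002  0.001 -1.   ] w 0.5974809121735829 F [ 0.9 -0.  -0.3] q [-0.4   0.01  2.07  0.    1.06  1.03]
move mm [ -2.3  -2.5 -64.9] turn 0.001
[-37.4  41.1] 70
[ 86.1 381.2] 1715
blade [ 0.47137148 -0.04308432  0.007     ] 18
```

Emit:
jog_arm --pt "-3 -2 -30 0 0 0 0.2" --pt "0 0 -22 0 0 0 0.2" --pt "0 0 -12 0 0 0 0.2" --pt "0 0 0 0 0 0 0.2" --pt "0 0 0 0 0 0 -1" --pt "0 0 0 0 0 0 -1" --pt "0 0 0 0 0 0 -1" --pt "0 0 0 0 0 0 -1" --pt "0 0 0 0 0 0 -1"

```text
time_s: 33.05
tcp_pos: [0.4484, -0.1062, 0.0211]
tcp_rot: [[0.989, 0.146, 0.002], [0.146, -0.989, -0.001], [0.002, 0.001, -1.0]]
ft_force: [0.1, 0.9, 5.7]
grip_width: 0.28
grip_force: 69.5
```

Emit:
jog_arm --pt "0 0 15 0 0 0 -1" --pt "0 0 35 0 0 0 -1" --pt "0 0 50 0 0 0 -1" --pt "10 45 0 0 0 0.025 -1" --pt "10 45 0 0 0 0.025 -1" --pt "10 45 0 0 0 0.024 -1" --pt "10 45 0 0 0 0.0 -1" --pt "10 45 0 0 0 0.0 -1" --pt "10 45 0 0 0 0 -1" --pt "20 47 -30 0 0 0 -1" --pt "0 0 -20 0 0 0 -1" --pt "0 0 0 0 0 0 -1"

```text
time_s: 34.55
tcp_pos: [0.5252, 0.2106, 0.068]
tcp_rot: [[0.976, 0.22, -0.005], [0.22, -0.976, -0.001], [-0.005, 0.0, -1.0]]
ft_force: [0.4, -0.3, -1.7]
grip_width: 0.281
grip_force: 69.0
```

Emit:
jog_arm --pt "0 0 0 0 0 0 -1"

```text
time_s: 34.67
tcp_pos: [0.5275, 0.2103, 0.0707]
tcp_rot: [[0.976, 0.218, 0.001], [0.218, -0.976, -0.0], [0.001, 0.0, -1.0]]
ft_force: [0.5, -0.7, -0.9]
grip_width: 0.279
grip_force: 69.0
```

```bash
python3 - <<'E'
from m import *
go(.5284,.2104,.0285,102.6);print(rk(st(0)[0]))
im,d,c=grab("side"); save("s10.png",cv2.resize(im[220:400,170:350],None,fx=3.3,fy=3.3,interpolation=cv2.INTER_CUBIC))
E
```

```text
t 34.675 p mm [527.5 210.3  70.7] yaw y-axis -77.41 z [ 0.001 -0.    -1.   ] w 0.27877342847765624 F [ 0.5 -0.7 -0.9] q [ 0.24  0.27  1.81 -0.    1.06  1.59]
move mm [  0.9   0.1 -42.2] turn 0.0
[-122.9 -102.8]
```

View pics/s10.png

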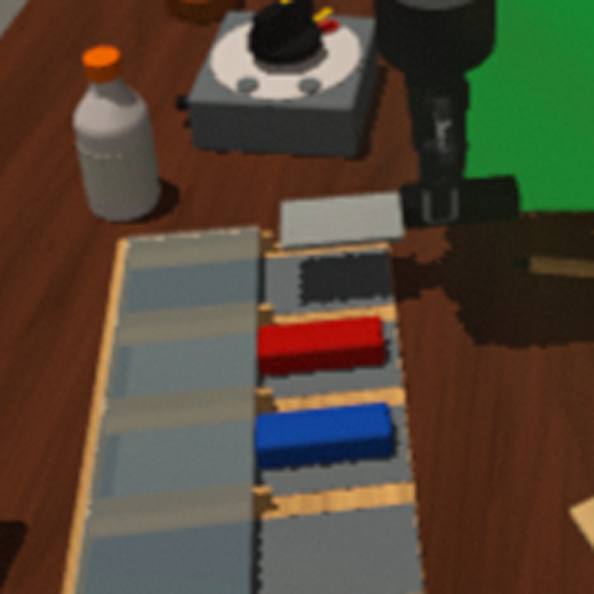

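Emit:
jog_arm --pt "1 0 -27 0 0 0 -1" --pt "0 0 -15 0 0 0 -1" --pt "0 0 0 0 0 0 -1" --pt "12 3 0 0 0 0 -1" --pt "12 3 0 0 0 0 -1" --pt "12 2 0 0 0 0 -1" --pt "12 3 0 0 0 0 -1" --pt "12 2 0 0 0 0 -1" --pt "0 0 0 0 0 0 -1"

```text
time_s: 35.85
tcp_pos: [0.5894, 0.2243, 0.0278]
tcp_rot: [[0.976, 0.219, 0.001], [0.219, -0.976, 0.0], [0.001, 0.0, -1.0]]
ft_force: [-0.9, -0.5, -0.8]
grip_width: 0.279
grip_force: 69.1
```

Emit:
jog_arm --pt "12 3 0 0 0 0 -1" --pt "12 3 0 0 0 0 -1" --pt "5 1 0 0 0 0 -1" --pt "0 0 0 0 0 0 -1" --pt "0 0 0 0 0 0 -1"

```text
time_s: 36.48
tcp_pos: [0.6169, 0.2311, 0.0275]
tcp_rot: [[0.976, 0.219, -0.001], [0.219, -0.976, -0.0], [-0.001, -0.0, -1.0]]
ft_force: [-0.6, -0.2, -1.5]
grip_width: 0.281
grip_force: 69.1
```

```bash
python3 - <<'E'
from m import *
p,R=st();print(rk(p))
E
```

```text
t 36.475 p mm [616.9 231.1  27.5] yaw y-axis -77.35 z [-0.001 -0.    -1.   ] w 0.2813635977319641 F [-0.6 -0.2 -1.5] q [0.24 0.52 1.57 0.   1.06 1.59]
[ -31.1 -102. ]
```

Emit:
jog_arm --pt "4 1 0 0 0 0 -1" --pt "2 1 0 0 0 0 -1" --pt "1 0 0 0 0 0 -1" --pt "0 0 0 0 0 0 -1" --pt "0 0 0 0 0 0 -1"

```text
time_s: 37.1
tcp_pos: [0.6227, 0.2329, 0.0274]
tcp_rot: [[0.976, 0.219, -0.004], [0.219, -0.976, -0.001], [-0.004, 0.0, -1.0]]
ft_force: [-5.6, -1.6, 2.9]
grip_width: 0.282
grip_force: 69.6
```

Emit:
jog_arm --pt "-1 0 -2 0 0 0 -1" --pt "0 0 0 0 0 0 -0.1" --pt "0 0 0 0 0 0 -0.1" --pt "0 0 0 0 0 0 -0.1" --pt "0 0 30 0 0 0 0.0" --pt "0 0 50 0 0 0 0.2" --pt "-40 -20 30 0 0 0 0.2" --pt "-40 -30 30 0 0 0 0.2" --pt "-40 -30 0 0 0 0 0.2" --pt "-40 -30 0 0 0 0 0.2" --pt "-40 -30 0 0 0 0 0.2" --pt "0 0 0 0 0 0 0.2"

```text
time_s: 38.6
tcp_pos: [0.4208, 0.092, 0.1653]
tcp_rot: [[0.976, 0.217, -0.001], [0.217, -0.976, -0.0], [-0.001, 0.0, -1.0]]
ft_force: [0.7, 0.3, -0.7]
grip_width: 0.598
grip_force: 0.0
```

```bash
cat > chk.py <<'E'
from m import *
st()
im,d,c=grab("top"); np.savez("t11.npz",im=im,d=d)
hsv=cv2.cvtColor(im,cv2.COLOR_RGB2HSV).astype(int);H,S,V=hsv[...,0],hsv[...,1],hsv[...,2]
roi=np.zeros(H.shape,bool);roi[140:215,155:256]=1
for n,m in(("blue",(H>100)&(H<125)&(S>150)),("red",((H<6)|(H>174))&(S>150)),("black",(V<95)&(S<90))):
    r=comp(m&roi)
    pts=np.argwhere(r[0])[:,::-1]; Q=np.array([rk(ray(c,*p,.026)) for p in pts])
    print(n,"centre",rk(ray(c,*r[1],.026)),"x range",Q[:,0].min(),Q[:,0].max(),r[2])
# pin & dial
m=np.zeros(H.shape,bool);m[145:170,385:420]=1
g=comp((H>15)&(H<30)&(S>140)&(V>90)&m)
if g: print("pin",ray(c,*g[1],.06),g[2])
W=world(c,d); y=((H>22)&(H<34)&(S>150)&(V>150)); y[:145]=0;y[175:]=0;y[:,:280]=0;y[:,320:]=0
for p in np.argwhere(y): pass
P=np.argwhere(y)[:,::-1]; w=np.array([ray(c,*p,.066)[:2] for p in P]) ; 
if len(w): print("yellow extreme",w[np.argmin(w[:,1])],len(w))
rr=comp(((H<6)|(H>174))&(S>150)&(np.indices(H.shape)[1]>290)&(np.indices(H.shape)[1]<325)&(np.indices(H.shape)[0]<180)&(np.indices(H.shape)[0]>145))
if rr: print("red vis",ray(c,*rr[1],.052),rr[2])
j=(W[...,2]>.053)&(W[...,2]<.064); j[:130]=0;j[200:]=0;j[:,:375]=0;j[:,430:]=0
print("jig-top median z",np.median(W[j][:,2]),"centre",W[j].mean(0),j.sum())
E
python3 chk.py
```

```text
t 38.6 p mm [420.8  92.  165.3] yaw y-axis -77.45 z [-0.001 -0.    -1.   ] w 0.5977223200902543 F [ 0.7  0.3 -0.7] q [ 0.03 -0.19  2.09 -0.    1.25  1.38]
blue centre [-38.2  40.6] x range -76.0 -2.4 77
red centre [-39.9 -34.7] x range -79.2 -0.8 171
black centre [ -40.7 -104.2] x range -82.5 -0.6 181
pin [ 0.67682431 -0.30251602  0.06      ] 6
yellow extreme [ 0.6476847  -0.01305082] 18
red vis [ 0.64657533 -0.01364724  0.052     ] 6
jig-top median z 0.05796345576494577 centre [ 0.64642018 -0.3019642   0.05794899] 984
```

```bash
python3 -c "
from bench import robot
print(robot.close_job())"
```

```text
the job is handed in; nothing more can be done
None
```

The job is handed in at about 39 s: the jig sits flat on the pin, the selector was turned the short way onto the red clip, and the three scrapers present (red, blue, black) are home in their own rack slots; I viewed 15 pictures, one over the limit of 14, and the hand-in call returned no verdict.

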